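# Pair two storage boxes with their lids and pack them in the rack

## Task

Put the blue lid on the blue storage box, which already stands in the wooden rack, and the orange lid on the orange box, each fully seated, and stand the orange box upright in the rack's lane next to the blue one, between it and the aluminium end stop. Slide the stop up until both lidded boxes are held snug between it and the end wall with no gaps. Leave the spare green lid and all the other things on the worktop where they are.

Things in the scene. Friction and masses are not known exactly. Their poses are not given: they have to be found in the camera images.
- box_blue_mid (a point): Blue open-topped plastic storage box, outside 58 (its x) x 74 (its y) x 88 mm tall, wall 3.5 mm, about 0.16 kg, blank label on each short side; starts upright and empty in the rack's lane, up to 18 mm short of the end wall. Point: its centre, half-way up (44 mm above its underside); z up. Best gripped from above across the 58 mm width (x), near the rim
- box_orange_mid (a point): Orange open-topped plastic storage box, outside 58 (its x) x 74 (its y) x 78 mm tall, wall 3.5 mm, about 0.16 kg, blank label on each short side; starts upright and empty on the worktop. Point: its centre, half-way up (39 mm above its underside); z up. Best gripped from above across the 58 mm width (x), near the rim
- lid_blue_mid (a point): Blue lid, lying right way up, 30 mm high: an 8 mm tapered plug (46 x 62 mm) that goes inside a box's 51 x 67 mm mouth, a 6 mm plate 56 (x) x 72 (y) mm that rests on the rim, and on top a grip bar 14 (x) x 44 (y) x 16 mm high. Point: its centre, 15 mm up, 1 mm above the plate's top; 7 mm above the box's rim when seated. Fits either way round. 0.06 kg. Belongs on the blue box.
- lid_orange_mid (a point): Orange lid, lying right way up, 30 mm high: an 8 mm tapered plug (46 x 62 mm) that goes inside a box's 51 x 67 mm mouth, a 6 mm plate 56 (x) x 72 (y) mm that rests on the rim, and on top a grip bar 14 (x) x 44 (y) x 16 mm high. Point: its centre, 15 mm up, 1 mm above the plate's top; 7 mm above the box's rim when seated. Fits either way round. 0.06 kg. Belongs on the orange box.
- lid_green_mid (a point): Spare green lid, same shape as the others, with no box of its own; leave it. This point is its centre, 15 mm up.
- rack: Wooden rack, fixed. Origin on the worktop, z up; its lane runs along y, centred on x = 0, 70 mm wide between rails (8 mm thick, tops 22 mm up), so a box goes in with its 74 mm side along the lane. Lane floor 8 mm up. End wall 98 mm tall, inner face at y = -125 mm; floor ends at y = +131 mm. Both boxes together take 148 mm of lane.
- stop_plate (a joint): Aluminium end stop: plate 68 wide x 10 thick, top 90 mm above the worktop, sliding along the lane. Value in m: 0 = farthest from the wall, grows towards it (rack -y); clear lane = 0.225 - value, so 0.077 with both boxes tight. Starts at 0 to 0.02. About 2 N of friction, stays where left; push it from behind. Two shoes reach 8 mm behind its back, up to 33 mm high.
- stop_back (a point): Middle of the stop's back face (the face away from the wall, to push on), 60 mm above the worktop; moves with the stop; axes as the rack's.
- tray_mid (a point): Small silvery food tin with a teal top, 63 x 105 mm, 26 mm tall, lying flat; leave it. Point at its centre, 13 mm up.
- tub_mid (a point): Small white food tub, 72 mm across, 72 mm tall; leave it. Point at its centre, 35 mm up.
- mug_stripe_mid (a point): Cream mug with yellow stripes, 86 x 120 x 101 mm, at the back; leave it. Point at its centre, 50 mm up.
- spice_ochre_mid (a point): Spice jar with ochre cap, 42 mm across, 96 mm tall, at the back; leave it. Point at its centre.
- spice_black_mid (a point): Spice jar with black cap, 41 mm across, 105 mm tall, at the back; leave it. Point at its centre.
Mind the look-alikes: they are no part of the job. Leave any pink look-alike of the part that bears lid_orange_mid alone.

How it is judged:
At the end, for the whole second after the job is handed in: Each lid seated on the box of its colour (centred to 6 mm, height to 4 mm); both boxes upright (0.08 rad), on the lane floor (5 mm), within 10 mm of the lane's middle, between wall and stop, at rest; stop pushed up so that all gaps total under 6 mm (joint 0.071 to 0.081) (value of joint stop_plate between 0.071 and 0.081 m and z of lid_blue_mid in the frame of box_blue_mid between 0.047 and 0.055 m and x of lid_blue_mid in the frame of box_blue_mid between -0.006 and 0.006 m and y of lid_blue_mid in the frame of box_blue_mid between -0.006 and 0.006 m and angle between each of box_blue_mid, box_orange_mid's own z axis and vertical below 0.08 rad and x of box_blue_mid in the frame of rack between -0.01 and 0.01 m and y of box_blue_mid in the frame of rack between -0.125 and 0.025 m and z of box_blue_mid in the frame of rack between 0.047 and 0.057 m and linear speed of each of box_blue, lid_blue, box_orange, lid_orange below 0.02 m/s and z of lid_orange_mid in the frame of box_orange_mid between 0.042 and 0.05 m and x of lid_orange_mid in the frame of box_orange_mid between -0.006 and 0.006 m and y of lid_orange_mid in the frame of box_orange_mid between -0.006 and 0.006 m and x of box_orange_mid in the frame of rack between -0.01 and 0.01 m and y of box_orange_mid in the frame of rack between -0.125 and 0.025 m and z of box_orange_mid in the frame of rack between 0.042 and 0.052 m); the robot touches nothing.
It fails at once if the green lid is moved by more than 30 mm (distance of lid_green_mid from where it was at the start of the episode above 0.03 m).
It fails at once if the tub or the tin among the lids is moved by more than 30 mm (distance of any of tub_mid, tray_mid from where it was at the start of the episode above 0.03 m).
It fails at once if the mug or a spice jar at the back is moved by more than 30 mm (distance of any of mug_stripe_mid, spice_ochre_mid, spice_black_mid from where it was at the start of the episode above 0.03 m).
It also fails if it takes over 72 s, if anything falls off the work surface, if the arm or the gripper's body presses on something with over 40 N, if the wrist force passes 120 N, or if a joint passes its speed limit or range.

## Robot

A 6-joint arm with a two-finger parallel gripper is mounted at the origin on a cart in front of the work surface, level with it; the furniture and walls round the work are solid. World frame = base frame: x ahead of the robot, y to its left, z up, the work surface at z = 0. Lengths are in m, angles in rad, forces in N, time in s.
With the tool pointing down it reaches from about 0.375 to 0.975 m from the base axis. Payload 3.8 kg.
Tool frame: the origin (TCP) lies on the mounting face of the last link; the fingertips stand 166 mm ahead of it and the grasp point (between the pads) lies 147 mm ahead of it (arm.tips_ahead is the distance from the TCP to the fingertips, in m); z points along the fingers, y is the line along which they close (so a half turn about z gives the same grasp; the last joint's range is limited). The gripper opens to 88 mm and grips with 3 to 60 N. Pads are 18 mm wide; open, the fingers measure 123 mm over their backs; the gripper's body (75 mm by 187 mm) begins 45 mm behind the grasp point.
Start: joints at [1.312, 0.264, 1.604, -0, 1.274, -0.037], TCP at [0.148, 0.658, 0.405] pointing down, gripper open.
Joint ranges: [-2.63, 2.63], [-0.94, 2.18], [0.31, 2.57], [-1.31, 4.45], [0, 2.66], [-2.55, 2.55]. Speed limits (rad/s): [2.57, 2.57, 3.14, 3.14, 3.14, 3.14].

## Interface

Orientations are given as a rotation vector (axis times angle).
In Python, from rig import arm, read_camera, calibration gives the robot as it stands.
- The arm moves only by the shell command python3 -m creep 'ROWS' [FORCE]. ROWS is JSON, a list of rows, each an object with "hand": the closure, from -1 (fully open) to 1 (shut), so that 0 is half open; "delta_pos": the shift along the tool's x, y, z normalised to -1 to 1, where 1 is 1 m, a list of three; "angular": the turn, a rotation vector about the tool's x, y, z normalised to -1 to 1, where 1 is 90 degrees, a list of three. In form: [{"hand": hand, "delta_pos": [x, y, z], "angular": [wx, wy, wz]}, ...]. A call has 1 to 8 rows; each row shifts and turns the commanded pose from where the row before left it, along the tool's axes as they then stand; what a row does not reach is not made up. A row lasts 1/8 s, in which the tool goes at most 62.5 mm and 10.7 degrees, less where a joint would pass 70% of its speed; a pose out of reach is approached as far as the arm can. A call with a number of a shift or a turn outside -1 to 1 is refused whole. A call with a gripper value outside its range is refused whole. The fingers move at their own pace and stop on an object; FORCE is the grip in N (left out, the last holds). Time passes only in rows, so rows that do not move let the fingers close. It gives the time, the measured TCP pose, the force, the opening and the grip force at its end, in the units of the state.
- arm.read_state(): the state, without advancing time (a new reading comes with each control period).
- read_camera(name): name is "scene" or "top"; returns the picture (420x560x3 uint8, blue, green, red); there is no depth.
- calibration(name): a dict with "fx", "fy", "cx", "cy" (pixels), "position" and "rotation" of the camera in the world. Camera axes: x right, y up, looking along -z (the intrinsics and any distortion apply to the point x, -y, -z); pixel columns grow to the right and rows downward; lengths in m; the calibration is good to about 2 mm. A picture is of the moment at which its call begins. calibration takes no time and is no camera call.
- arm.sign_off(): hands the job in; it is judged then, once.
The state is a dict: "clock": time; "joints": joint angles; "qvel": joint speeds; "joint_efforts": joint torques, N m; "ee_pos": TCP position; "tool_rot": TCP orientation; "wrist_force": force on the tool from outside, world axes, zero at the start; "ft_torque": the same for the moment, N m; "finger_gap": finger opening in m; "gripper_force": force on a finger pad.
Only numpy, scipy, OpenCV 4.12 (cv2) and the standard library are available. Lean on these libraries where they do the work, as an engineer would, in place of code of your own. Each camera call takes 0.05 s, during which the arm holds its last target. There are 200 camera calls.

## Working session

There is one attempt and no reset: what is moved stays moved. The work goes in short steps, Python scripts to look and compute and a shell command to move; the robot and the scene stay as the last step left them, time stands still between calls to the robot, and variables do not carry over. Pictures are saved under pics/ and viewed, at most 10 in all, crops included, and the job is handed in when it is done.

```bash
mkdir -p pics; ls; python3 - <<'E'
from rig import arm, read_camera, calibration
import cv2
for n in("scene","top"):
    cv2.imwrite(f"pics/{n}0.png",read_camera(n)); print(n,calibration(n))
print(arm.read_state())
E
```

```text
pics
scene {'fx': 482.4438642277834, 'fy': 482.4438642277834, 'cx': 270.5516560516066, 'cy': 208.72904645068436, 'position': array([-0.26401686, -0.70483297,  0.55486299]), 'rotation': array([ 1.07912193, -0.5004787 , -0.7160969 ])}
top {'fx': 463.19372747580644, 'fy': 463.19372747580644, 'cx': 274.8756784553375, 'cy': 210.3478330739647, 'position': array([0.29880947, 0.04161428, 1.36351938]), 'rotation': array([ 0.17072583, -0.16731009, -1.56927467])}
{'clock': 0.1, 'joints': array([ 1.31211915e+00,  2.64696408e-01,  1.60518049e+00, -4.33394672e-06,
        1.27368095e+00, -3.68949234e-02]), 'qvel': array([-5.45488625e-05, -8.47633296e-04, -2.89039494e-03, -5.65360748e-04,
       -1.05440049e-03,  1.86708688e-03]), 'joint_efforts': array([ 8.34626971e-04, -5.03616822e+01, -3.58070076e+01,  7.30877300e-02,
        2.33748159e-02, -3.36684434e-05]), 'ee_pos': array([0.14840558, 0.65819387, 0.40353039]), 'tool_rot': array([-3.47627476e-01, -3.12201183e+00,  3.05395158e-03]), 'wrist_force': array([ 0.74392544,  0.28290391, -1.13399387]), 'ft_torque': array([-0.04641352,  0.01325888, -0.0011529 ]), 'gripper_force': 0.0, 'finger_gap': 0.0878466727579979}
```

View pics/top0.png

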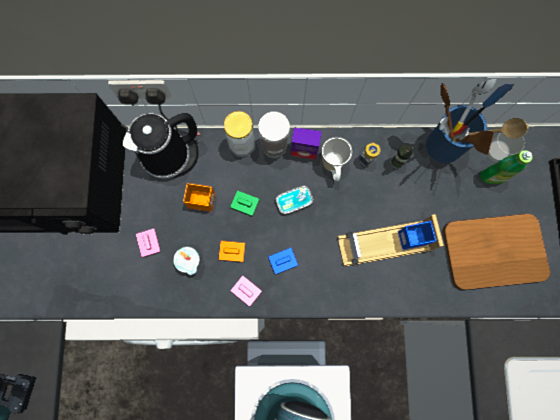

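View pics/scene0.png

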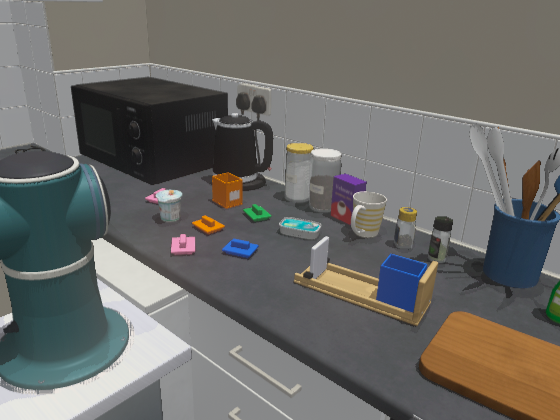

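```bash
cat > h.py <<'E'
import numpy as np, cv2
from scipy.spatial.transform import Rotation as R
from rig import arm, read_camera, calibration
HSV=dict(blue=((105,150,60),(125,255,255)),orange=((5,170,90),(17,255,255)),green=((55,120,60),(80,255,255)),pink=((150,60,120),(175,255,255)))
def ray(n,uv,z):
    c=calibration(n); u,v=uv
    d=R.from_rotvec(c["rotation"]).apply([(u-c["cx"])/c["fx"],-(v-c["cy"])/c["fy"],-1])
    p=np.array(c["position"]); return p+d*(z-p[2])/d[2]
def proj(n,P):
    c=calibration(n); q=R.from_rotvec(c["rotation"]).inv().apply(np.array(P)-c["position"])
    return np.array([c["cx"]-c["fx"]*q[0]/q[2], c["cy"]+c["fy"]*q[1]/q[2]])
def blobs(n,im,col,z,amin=60):
    m=cv2.inRange(cv2.cvtColor(im,cv2.COLOR_BGR2HSV),*HSV[col]); m=cv2.morphologyEx(m,cv2.MORPH_CLOSE,np.ones((3,3)))
    out=[]
    for k in cv2.findContours(m,cv2.RETR_EXTERNAL,cv2.CHAIN_APPROX_NONE)[0]:
        if cv2.contourArea(k)<amin: continue
        W=np.array([ray(n,p,z)[:2] for p in k[:,0,:]],np.float32)
        r=cv2.minAreaRect(W*1000); M=cv2.moments(k); c=(M["m10"]/M["m00"],M["m01"]/M["m00"])
        (w,h),a=r[1],r[2]
        if w<h: a+=90   # direction of long side, deg from world x
        out.append((np.round(c,1),np.round(ray(n,c,z)[:2],4),"rect",np.round(r[0],1),np.round(sorted((w,h)),1),round((a+90)%180-90,1)))
    return out
E
python3 - <<'E'
from h import *
t=cv2.imread("pics/top0.png"); s=cv2.imread("pics/scene0.png")
for col in HSV:
    for n,im in(("top",t),("scene",s)):
        for b in blobs(n,im,col,.014): print(col,n,*b)
a=cv2.resize(t[180:310,130:330],(800,520),interpolation=cv2.INTER_CUBIC)
b=cv2.resize(t[205:275,330:450],(800,467),interpolation=cv2.INTER_CUBIC)
cv2.imwrite("pics/c1.png",a); cv2.imwrite("pics/c2.png",b)
E
```

```text
blue top [282.7 260.5] [0.4439 0.0218] rect [444.1  21.9] [57.3 73.7] -68.6
blue top [417.1 234.8] [ 0.5176 -0.3747] rect [ 517.9 -374.3] [ 65.2 105.3] -77.0
blue top [493.6  98. ] [ 0.9515 -0.6459] rect [ 952.5 -646.1] [22.1 82.1] -48.7
blue scene [399.7 280.9] [ 0.5762 -0.3246] rect [ 581.6 -318.7] [ 93.4 213.9] 18.0
blue scene [240.  247.6] [0.4397 0.0197] rect [441.6  20.1] [72.  73.3] 22.0
orange top [197.8 196.8] [0.6366 0.275 ] rect [636.6 272.8] [75.2 89.9] 81.3
orange scene [208.4 224.3] [0.4702 0.1683] rect [469.6 174.2] [60.1 96.3] 84.4
orange scene [226.8 189.7] [0.672 0.317] rect [683.3 327.2] [ 93.8 298.6] 48.9
green top [244.3 202.7] [0.6176 0.1351] rect [617.9 135.2] [57.7 73.3] 68.1
green top [503.  167.1] [ 0.7247 -0.6502] rect [ 715.9 -647. ] [ 57.8 141.9] -60.3
green scene [552.7 306. ] [ 0.708  -0.5874] rect [ 736.7 -580.3] [ 22.4 169.3] 13.6
green scene [256.7 212.6] [0.6137 0.1331] rect [616.7 139.5] [ 57.  105.1] 67.5
pink top [245.1 290.6] [0.3581 0.1304] rect [358.5 130.2] [19.  46.7] 51.8
pink top [146.9 241.1] [0.5031 0.4207] rect [500.5 418.5] [58.4 74.1] 17.0
pink scene [182.6 244.5] [0.3535 0.126 ] rect [357. 131.] [ 54.3 101.7] 50.8
pink scene [153.1 196.4] [0.4796 0.4261] rect [489.9 435.7] [ 43.3 111.3] 41.3
```

View pics/c1.png

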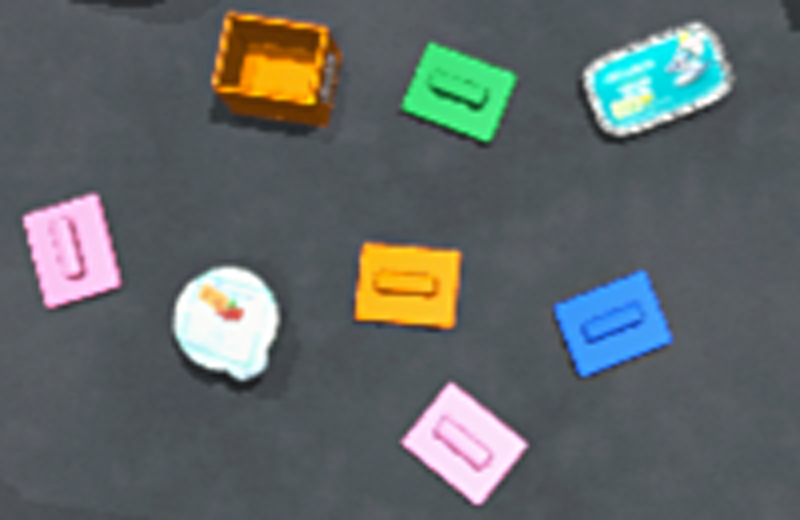

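View pics/c2.png

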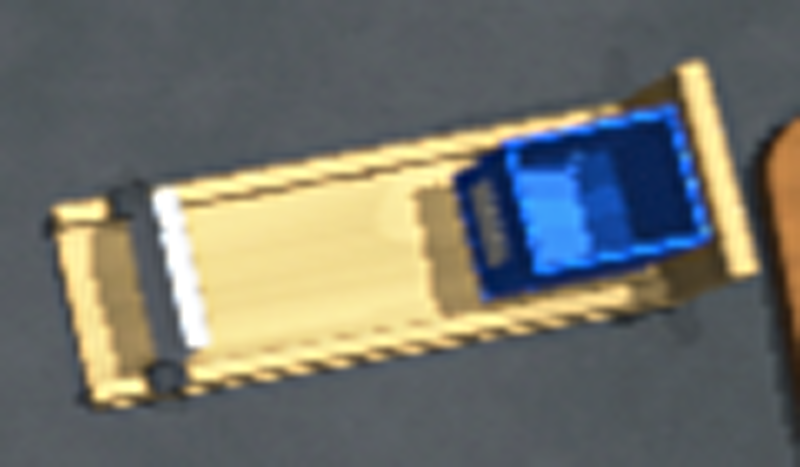

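The crop shows the orange lid at (232,251), level with the orange box at (197,197). The pink look-alikes at (147,241) and (245,291) are pink rather than saturated orange, so they stay put. The green lid is at (244,203) and the blue lid at (283,261). In the rack, the blue box is at the right end and the stop (white and grey) at the left.

```bash
cat > m.py <<'E'
from h import *
HSV["orange"]=((3,140,70),(21,255,255))
HSV["wood"]=((14,60,60),(28,190,255))
def contour(im,col,box):
    x0,y0,x1,y1=box; m=np.zeros(im.shape[:2],np.uint8)
    m[y0:y1,x0:x1]=cv2.inRange(cv2.cvtColor(im,cv2.COLOR_BGR2HSV),*HSV[col])[y0:y1,x0:x1]
    m=cv2.morphologyEx(m,cv2.MORPH_CLOSE,np.ones((5,5)))
    k=max(cv2.findContours(m,cv2.RETR_EXTERNAL,cv2.CHAIN_APPROX_NONE)[0],key=cv2.contourArea)
    return k[:,0,:].astype(np.float32)
def edge(n,k,z,yaw,ndir,inset=.25):
    """points (world, plane z) within 4 mm of the extreme in direction yaw+ndir deg; fitted line -> support distance & refined angle"""
    W=np.array([ray(n,p,z)[:2] for p in k]); a=np.radians(yaw+ndir); nn=np.array([np.cos(a),np.sin(a)]); t=np.array([-nn[1],nn[0]])
    s=W@nn; e=W[s>s.max()-.006]; q=e@t
    lo,hi=q.min(),q.max(); e=e[(q>lo+inset*(hi-lo))&(q<hi-inset*(hi-lo))]
    # outermost per bin
    vx,vy,x,y=cv2.fitLine(e.astype(np.float32),cv2.DIST_HUBER,0,1e-4,1e-4).ravel()
    ang=np.degrees(np.arctan2(vy,vx)); return float(np.array([x,y])@nn), round(float((ang-yaw+45)%90-45),1), len(e)
E
python3 - <<'E'
from m import *
t=cv2.imread("pics/top0.png"); s=cv2.imread("pics/scene0.png")
print([b for b in blobs("top",t,"orange",.014)])
ko=contour(t,"orange",(175,175,222,220)); kb=contour(t,"blue",(390,205,445,255)); kw=contour(t,"wood",(330,205,450,275))
for nm,k,z,yaw in(("orange",ko,.078,-9),("blue",kb,.096,13),("rack z0",kw,0,13),("rack .022",kw,.022,13),("rack .098",kw,.098,13)):
    print(nm,[ (d,)+tuple(np.round(edge("top",k,z,yaw,d),4)) for d in(0,90,180,270)])
    print(cv2.minAreaRect(k))
# stop: white top
m=cv2.inRange(t,(200,200,200),(255,255,255)); m[:, :340]=0;m[:,375:]=0;m[:225]=0;m[275:]=0
r=cv2.minAreaRect(cv2.findNonZero(m));print("stop",r,[ray("top",p,.09)[:2].round(4) for p in cv2.boxPoints(r)],ray("top",r[0],.09))
# hand picked from crop2 : end wall top corners, rack left corners
def c2(x,y): return((x+.5)/6.667-.5+330,(y+.5)/6.667-.5+205)
for p,z in(((680,62),.098),((705,62),.098),((757,270),.098),((730,275),.098),((52,210),.022),((92,405),.022),((505,145),.096),((675,105),.096),((710,240),.096),((540,277),.096)): print(p,z,ray("top",c2(*p),z).round(4))
E
```

```text
[(array([230.9, 253.8]), array([0.4645, 0.1729]), 'rect', array([473. , 171.4]), array([57.1, 73.4]), 84.5), (array([496.3, 251.4]), array([ 0.4675, -0.6025]), 'rect', array([ 469.4, -602.6]), array([199. , 280.7]), -84.3), (array([198.2, 196.7]), array([0.637 , 0.2739]), 'rect', array([636.8, 272.7]), array([77. , 91.3]), 80.8)]
orange [(0, np.float64(0.6074), np.float64(0.2), np.float64(13.0)), (90, np.float64(0.3979), np.float64(2.7), np.float64(10.0)), (180, np.float64(-0.5367), np.float64(-2.0), np.float64(12.0)), (270, np.float64(-0.3138), np.float64(1.9), np.float64(10.0))]
((198.52890014648438, 196.81214904785156), (30.33540916442871, 25.01340675354004), 8.746162414550781)
blue [(0, np.float64(0.4423), np.float64(-1.9), np.float64(15.0)), (90, np.float64(-0.4056), np.float64(-3.3), np.float64(9.0)), (180, np.float64(-0.3841), np.float64(-0.5), np.float64(17.0)), (270, np.float64(0.5006), np.float64(-2.1), np.float64(10.0))]
((416.8235778808594, 234.7941436767578), (22.313274383544922, 34.68259048461914), 75.96376037597656)Traceback (most recent call last):
  File "<stdin>", line 6, in <module>
  File "m.py", line 12, in edge
    W=np.array([ray(n,p,z)[:2] for p in k]); a=np.radians(yaw+ndir); nn=np.array([np.cos(a),np.sin(a)]); t=np.array([-nn[1],nn[0]])
                ~~~^^^^^^^
  File "h.py", line 6, in ray
    c=calibration(n); u,v=uv
ValueError: time passes only in moves, steps and waits
```

```bash
python3 - <<'E'
s=open("h.py").read()
s=s.replace("def ray","""CAL={n:(calibration(n)) for n in("scene","top")}
RT={n:R.from_rotvec(c["rotation"]) for n,c in CAL.items()}
def ray""").replace("c=calibration(n)","c=CAL[n]").replace('R.from_rotvec(c["rotation"]).','RT[n].')
open("h.py","w").write(s)
E
python3 - <<'E'
from m import *
t=cv2.imread("pics/top0.png")
np.set_printoptions(suppress=True)
ko=contour(t,"orange",(175,175,222,220)); kb=contour(t,"blue",(390,205,445,255)); kw=contour(t,"wood",(330,205,450,275))
for nm,k,z,yaw in(("orange",ko,.078,-9),("blue",kb,.096,11),("rack z0",kw,0,11),("rack .022",kw,.022,11),("rack .098",kw,.098,11)):
    print(nm,[ (d,)+tuple(map(float,np.round(edge("top",k,z,yaw,d),4))) for d in(0,90,180,270)])
m=cv2.inRange(t,(200,200,200),(255,255,255)); m[:, :340]=0;m[:,375:]=0;m[:225]=0;m[275:]=0
r=cv2.minAreaRect(cv2.findNonZero(m));print("stop",r,[ray("top",p,.09)[:2].round(4) for p in cv2.boxPoints(r)],ray("top",r[0],.09))
def c2(x,y): return((x+.5)/6.667-.5+330,(y+.5)/6.667-.5+205)
for p,z in(((680,62),.098),((705,62),.098),((757,270),.098),((730,275),.098),((52,210),.022),((92,405),.022),((505,145),.096),((675,105),.096),((710,240),.096),((540,277),.096)): print(p,z,ray("top",c2(*p),z).round(4))
E
```

```text
orange [(0, 0.6074, 0.2, 13.0), (90, 0.3979, 2.7, 10.0), (180, -0.5367, -2.0, 12.0), (270, -0.3138, 1.9, 10.0)]
blue [(0, 0.4583, 1.9, 13.0), (90, -0.3911, -1.3, 9.0), (180, -0.3994, -0.1, 16.0), (270, 0.4859, -0.1, 10.0)]
rack z0 [(0, 0.4902, -11.1, 2.0), (90, -0.2371, 0.6, 14.0), (180, -0.3585, -11.9, 2.0), (270, 0.5712, -15.9, 4.0)]
rack .022 [(0, 0.4872, -11.2, 2.0), (90, -0.2335, 0.6, 14.0), (180, -0.3576, -0.9, 2.0), (270, 0.5623, -15.9, 4.0)]
rack .098 [(0, 0.4767, -11.3, 2.0), (90, -0.2212, 0.6, 14.0), (180, -0.3544, -38.0, 2.0), (270, 0.5313, -15.9, 4.0)]
stop ((356.8904724121094, 244.5252685546875), (23.760154724121094, 3.7476582527160645), 77.00537872314453) [array([ 0.5103, -0.1717]), array([ 0.5127, -0.1819]), array([ 0.448 , -0.1939]), array([ 0.4457, -0.1838])] [ 0.47901483 -0.18285912  0.09      ]
(680, 62) 0.098 [ 0.5629 -0.3933  0.098 ]
(705, 62) 0.098 [ 0.5628 -0.4038  0.098 ]
(757, 270) 0.098 [ 0.4751 -0.4183  0.098 ]
(730, 275) 0.098 [ 0.4731 -0.407   0.098 ]
(52, 210) 0.022 [ 0.5139 -0.1388  0.022 ]
(92, 405) 0.022 [ 0.4283 -0.1532  0.022 ]
(505, 145) 0.096 [ 0.5284 -0.3184  0.096 ]
(675, 105) 0.096 [ 0.545  -0.3905  0.096 ]
(710, 240) 0.096 [ 0.488  -0.4006  0.096 ]
(540, 277) 0.096 [ 0.473  -0.3293  0.096 ]
```

```bash
cat > p.py <<'E'
# usage: p.py W x y z yaw | p.py R x y z(world) yaw  -> deltas in tool axes; yaw in deg of the tool's y axis
import sys; from m import *
O=np.array([.495,-.276]); Y=10.5
def rack(x,y): a=np.radians(Y); return O+np.array([x*np.cos(a)-y*np.sin(a),x*np.sin(a)+y*np.cos(a)])
if __name__=="__main__":
    f=sys.argv[1]; x,y,z,yaw=map(float,sys.argv[2:]); 
    if f=="R": x,y=rack(x,y); yaw+=Y
    s=arm.read_state(); T=R.from_rotvec(s["tool_rot"]); a=np.radians(yaw)
    G=R.from_matrix(np.array([[-np.sin(a),np.cos(a),0],[np.cos(a),np.sin(a),0],[0,0,-1]]).T)
    print("clock",s["clock"],"ee",s["ee_pos"].round(4),"F",s["wrist_force"].round(1),"gap",round(s["finger_gap"],4),"grip",s["gripper_force"])
    d=np.array([x,y,z])-s["ee_pos"]
    print("target",np.round([x,y,z],4),"delta now-axes",T.inv().apply(d).round(4),"delta target-axes",G.inv().apply(d).round(4),"angular/90",((T.inv()*G).as_rotvec()/(np.pi/2)).round(4))
E
python3 - <<'E'
from m import *
t=cv2.imread("pics/top0.png")
ko=contour(t,"orange",(175,175,222,220))
for yaw in(-9,-8,-7):
  for z in(.078,0): print(yaw,z,[ (d,)+tuple(map(float,np.round(edge("top",ko,z,yaw,d),4))) for d in(0,90,180,270)])
def c1(x,y): return((x+.5)/4-.5+130,(y+.5)/4-.5+180)
for p,z in(((230,12),.078),((331,29),.078),((326,112),.078),((217,95),.078),((330,126),0)): print(p,ray("top",c1(*p),z).round(4))
s=cv2.imread("pics/scene0.png")
cv2.imwrite("pics/c3.png",cv2.resize(s[165:215,200:260],(720,600),interpolation=cv2.INTER_CUBIC))
E
python3 p.py W .6275 .266 .209 -8.5
```

```text
-9 0.078 [(0, 0.6074, 0.2, 13.0), (90, 0.3979, 2.7, 10.0), (180, -0.5367, -2.0, 12.0), (270, -0.3138, 1.9, 10.0)]
-9 0 [(0, 0.6267, 0.2, 13.0), (90, 0.4167, 2.7, 10.0), (180, -0.5518, -2.0, 12.0), (270, -0.3275, 1.9, 10.0)]
-8 0.078 [(0, 0.6138, 0.3, 12.0), (90, 0.3878, 1.7, 10.0), (180, -0.5427, -3.0, 12.0), (270, -0.3038, -1.8, 10.0)]
-8 0 [(0, 0.6335, 0.3, 12.0), (90, 0.4063, 1.7, 10.0), (180, -0.5582, -3.6, 12.0), (270, -0.3173, 0.9, 10.0)]
-7 0.078 [(0, 0.6199, -0.7, 12.0), (90, 0.3775, 0.7, 10.0), (180, -0.5487, -4.6, 12.0), (270, -0.2937, -2.8, 10.0)]
-7 0 [(0, 0.6398, -0.7, 12.0), (90, 0.3957, 0.7, 10.0), (180, -0.5643, -4.6, 12.0), (270, -0.3068, -2.8, 10.0)]
(230, 12) [0.6628 0.2961 0.078 ]
(331, 29) [0.6497 0.223  0.078 ]
(326, 112) [0.5886 0.2251 0.078 ]
(217, 95) [0.6015 0.3031 0.078 ]
(330, 126) [0.5954 0.233  0.    ]
clock 0.1 ee [0.1484 0.6582 0.4035] F [ 0.7  0.3 -1.1] gap 0.0878 grip 0.0
target [0.6275 0.266  0.209 ] delta now-axes [-0.5536 -0.2768  0.195 ] delta target-axes [-0.3171  0.5318  0.1945] angular/90 [-1.000e-03  9.000e-04  9.533e-01]
```

View pics/c3.png

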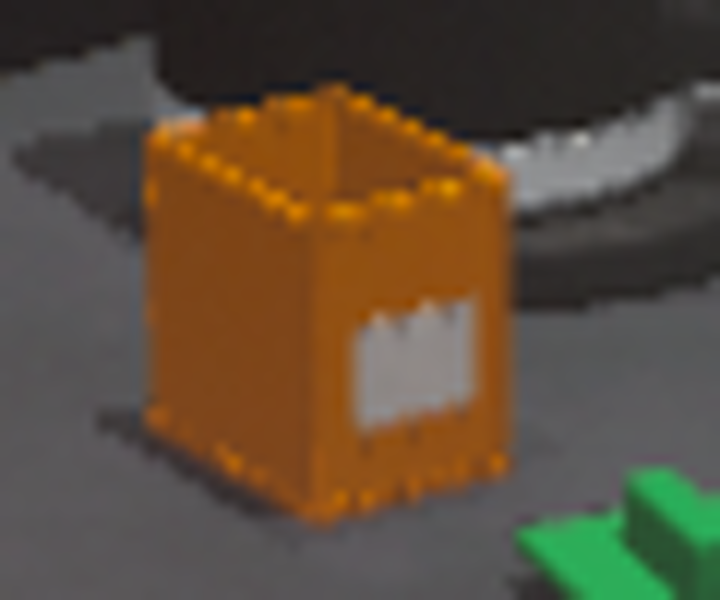

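```bash
python3 - <<'E'
from m import *
t=cv2.imread("pics/top0.png");s=cv2.imread("pics/scene0.png")
for z in(.1,.15,.2): print(z,[ (p,ray("top",p,z)[:2].round(3)) for p in((190,144),(197,130))],[ (p,ray("scene",p,z)[:2].round(3)) for p in((272,145),(262,168))])
a=cv2.convertScaleAbs(cv2.resize(t[100:220,110:230],(560,560),interpolation=cv2.INTER_CUBIC),alpha=1.8,beta=20)
cv2.imwrite("pics/c4.png",a)
E
```

```text
0.1 [((190, 144), array([0.772, 0.288])), ((197, 130), array([0.815, 0.269]))] [((272, 145), array([0.916, 0.355])), ((262, 168), array([0.716, 0.212]))]
0.15 [((190, 144), array([0.753, 0.278])), ((197, 130), array([0.795, 0.26 ]))] [((272, 145), array([0.787, 0.239])), ((262, 168), array([0.608, 0.111]))]
0.2 [((190, 144), array([0.735, 0.268])), ((197, 130), array([0.774, 0.251]))] [((272, 145), array([0.657, 0.122])), ((262, 168), array([0.5 , 0.01]))]
```

View pics/c4.png

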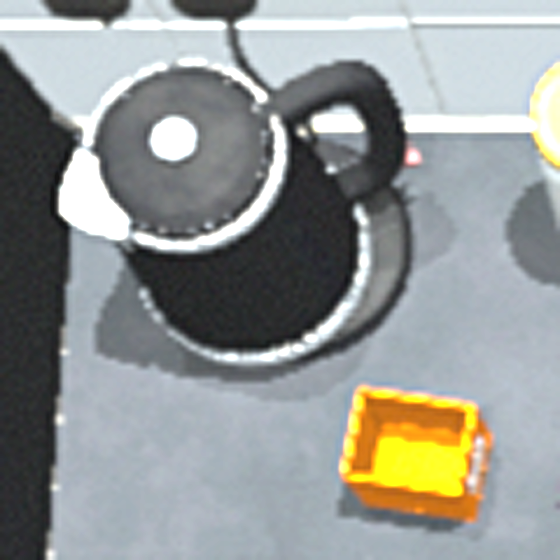

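```bash
r='{"hand":-1,"delta_pos":[0,0,0],"angular":[0,0,0.1185]}'; python3 -m creep '[{"hand":-1,"delta_pos":[0,0,0],"angular":[0,0,0.1185]},{"hand":-1,"delta_pos":[0,0,0],"angular":[0,0,0.1185]},{"hand":-1,"delta_pos":[0,0,0],"angular":[0,0,0.1185]},{"hand":-1,"delta_pos":[0,0,0],"angular":[0,0,0.1185]},{"hand":-1,"delta_pos":[0,0,0],"angular":[0,0,0.1185]},{"hand":-1,"delta_pos":[0,0,0],"angular":[0,0,0.1185]},{"hand":-1,"delta_pos":[0,0,0],"angular":[0,0,0.1185]},{"hand":-1,"delta_pos":[0,0,0],"angular":[0,0,0.1185]}]' 15
python3 p.py W .629 .267 .300 -8.5
```

```text
clock: 1.1
ee_pos: [0.1484, 0.6583, 0.4039]
tool_rot: [2.377, 2.053, -0.002]
wrist_force: [-0.8, 0.0, 0.4]
finger_gap: 0.0881
gripper_force: 0.0
clock 1.1 ee [0.1484 0.6583 0.4039] F [-0.8  0.   0.4] gap 0.0881 grip 0.0
target [0.629 0.267 0.3  ] delta now-axes [-0.3169  0.5325  0.1042] delta target-axes [-0.3159  0.5331  0.1039] angular/90 [-0.0001  0.0009  0.0014]
```

```bash
python3 -m creep '[{"hand":-1,"delta_pos":[-0.0288,0.0484,0.0094],"angular":[0,0,0]},{"hand":-1,"delta_pos":[-0.0288,0.0484,0.0094],"angular":[0,0,0]},{"hand":-1,"delta_pos":[-0.0288,0.0484,0.0094],"angular":[0,0,0]},{"hand":-1,"delta_pos":[-0.0288,0.0484,0.0094],"angular":[0,0,0]},{"hand":-1,"delta_pos":[-0.0288,0.0484,0.0094],"angular":[0,0,0]},{"hand":-1,"delta_pos":[-0.0288,0.0484,0.0094],"angular":[0,0,0]},{"hand":-1,"delta_pos":[-0.0288,0.0484,0.0094],"angular":[0,0,0]},{"hand":-1,"delta_pos":[-0.0288,0.0484,0.0094],"angular":[0,0,0]}]'
python3 -m creep '[{"hand":-1,"delta_pos":[-0.0288,0.0484,0.0094],"angular":[0,0,0]},{"hand":-1,"delta_pos":[-0.0288,0.0484,0.0094],"angular":[0,0,0]},{"hand":-1,"delta_pos":[-0.0288,0.0484,0.0094],"angular":[0,0,0]},{"hand":-1,"delta_pos":[0,0,0],"angular":[0,0,0]}]'
python3 p.py W .629 .267 .209 -8.5
```

```text
clock: 2.1
ee_pos: [0.5008, 0.3748, 0.3288]
tool_rot: [-2.371, -2.06, 0.001]
wrist_force: [0.7, 0.5, -0.2]
finger_gap: 0.088
gripper_force: 0.0
clock: 2.6
ee_pos: [0.6336, 0.2672, 0.2994]
tool_rot: [2.376, 2.055, -0.003]
wrist_force: [-1.5, 0.1, -0.2]
finger_gap: 0.0884
gripper_force: 0.0
clock 2.6 ee [0.6336 0.2672 0.2994] F [-1.5  0.1 -0.2] gap 0.0884 grip 0.0
target [0.629 0.267 0.209] delta now-axes [-0.0007 -0.0044  0.0904] delta target-axes [-0.0008 -0.0045  0.0904] angular/90 [-0.0008  0.0011  0.0023]
```

```bash
python3 -m creep '[{"hand":-1,"delta_pos":[-0.001,-0.0045,0.045],"angular":[0,0,0]},{"hand":-1,"delta_pos":[0,0,0.045],"angular":[0,0,0]},{"hand":-1,"delta_pos":[0,0,0],"angular":[0,0,0]},{"hand":-1,"delta_pos":[0,0,0],"angular":[0,0,0]}]'
python3 p.py W .629 .267 .209 -8.5
```

```text
clock: 3.1
ee_pos: [0.6269, 0.2709, 0.2126]
tool_rot: [2.371, 2.061, 0.002]
wrist_force: [0.4, -0.1, 0.8]
finger_gap: 0.0879
gripper_force: 0.0
clock 3.1 ee [0.6269 0.2709 0.2126] F [ 0.4 -0.1  0.8] gap 0.0879 grip 0.0
target [0.629 0.267 0.209] delta now-axes [-0.0035  0.0026  0.0036] delta target-axes [-0.0035  0.0026  0.0036] angular/90 [ 0.0006 -0.0005  0.0057]
```

```bash
for i in 1 2 3; do python3 -m creep '[{"hand":-1,"delta_pos":[0,0,0],"angular":[0,0,0]}]' | sed -n 2,3p; done; python3 -c "
from h import *
for i in range(5): read_camera('top'); s=arm.read_state(); print(s['clock'],s['ee_pos'].round(4),s['joints'].round(4))"
```

```text
ee_pos: [0.6279, 0.2709, 0.2143]
tool_rot: [2.37, 2.06, 0.007]
ee_pos: [0.6277, 0.2706, 0.2137]
tool_rot: [2.37, 2.06, 0.005]
ee_pos: [0.6272, 0.2702, 0.2126]
tool_rot: [2.371, 2.06, 0.003]
3.525 [0.6271 0.2701 0.2122] [0.3703 0.4447 1.7404 0.     0.9551 0.5104]
3.575 [0.627  0.2701 0.2119] [0.3703 0.445  1.7407 0.     0.9551 0.5104]
3.625 [0.6269 0.27   0.2117] [0.3702 0.4452 1.7409 0.     0.9551 0.5104]
3.675 [0.6268 0.27   0.2114] [0.3702 0.4455 1.741  0.     0.955  0.5104]
3.725 [0.6268 0.27   0.2113] [0.3702 0.4456 1.741  0.     0.955  0.5104]
```

```bash
python3 -m creep '[{"hand":-1,"delta_pos":[-0.003,0.002,0.002],"angular":[0,0,0]},{"hand":1,"delta_pos":[0,0,0],"angular":[0,0,0]},{"hand":1,"delta_pos":[0,0,0],"angular":[0,0,0]},{"hand":1,"delta_pos":[0,0,0],"angular":[0,0,0]},{"hand":1,"delta_pos":[0,0,0],"angular":[0,0,0]},{"hand":1,"delta_pos":[0,0,0],"angular":[0,0,0]}]' 15
python3 p.py R 0 .02 .32 0
```

```text
clock: 4.47
ee_pos: [0.6285, 0.2668, 0.2093]
tool_rot: [2.371, 2.06, 0.0]
wrist_force: [1.0, -0.1, -0.1]
finger_gap: 0.0577
gripper_force: 15.0
clock 4.475 ee [0.6285 0.2668 0.2093] F [ 1.  -0.1 -0.1] gap 0.0577 grip 14.950821767561138
target [ 0.4914 -0.2563  0.32  ] delta now-axes [-0.5372 -0.0627 -0.1107] delta target-axes [-0.4894 -0.2301 -0.1107] angular/90 [ 2.000e-04 -0.000e+00 -2.058e-01]
```

```bash
python3 -m creep '[{"hand":1,"delta_pos":[0,0,-0.05],"angular":[0,0,0]},{"hand":1,"delta_pos":[0,0,-0.05],"angular":[0,0,-0.103]},{"hand":1,"delta_pos":[0,0,-0.03],"angular":[0,0,-0.103]},{"hand":1,"delta_pos":[-0.049,-0.023,0],"angular":[0,0,0]},{"hand":1,"delta_pos":[-0.049,-0.023,0],"angular":[0,0,0]},{"hand":1,"delta_pos":[-0.049,-0.023,0],"angular":[0,0,0]},{"hand":1,"delta_pos":[-0.049,-0.023,0],"angular":[0,0,0]},{"hand":1,"delta_pos":[-0.049,-0.023,0],"angular":[0,0,0]}]'
python3 -m creep '[{"hand":1,"delta_pos":[-0.049,-0.023,0],"angular":[0,0,0]},{"hand":1,"delta_pos":[-0.049,-0.023,0],"angular":[0,0,0]},{"hand":1,"delta_pos":[-0.049,-0.023,0],"angular":[0,0,0]},{"hand":1,"delta_pos":[-0.049,-0.023,0],"angular":[0,0,0]},{"hand":1,"delta_pos":[-0.03,-0.015,0],"angular":[0,0,0]},{"hand":1,"delta_pos":[-0.017,-0.008,0],"angular":[0,0,0]},{"hand":1,"delta_pos":[0,0,0],"angular":[0,0,0]},{"hand":1,"delta_pos":[0,0,0],"angular":[0,0,0]}]'
python3 p.py R 0 .02 .32 0
```

```text
clock: 5.48
ee_pos: [0.559, 0.0035, 0.339]
tool_rot: [-2.008, -2.416, 0.001]
wrist_force: [0.2, -0.1, -1.5]
finger_gap: 0.0578
gripper_force: 15.0
clock: 6.48
ee_pos: [0.4915, -0.254, 0.3391]
tool_rot: [-2.007, -2.416, -0.001]
wrist_force: [0.1, 0.3, -1.4]
finger_gap: 0.0579
gripper_force: 15.0
clock 6.475 ee [ 0.4915 -0.254   0.3391] F [ 0.1  0.3 -1.4] gap 0.0579 grip 14.956921823322773
target [ 0.4914 -0.2563  0.32  ] delta now-axes [-0.0023 -0.0006  0.0191] delta target-axes [-0.0023 -0.0006  0.0191] angular/90 [-0.0001 -0.0006  0.0005]
```

```bash
python3 -m creep '[{"hand":1,"delta_pos":[-0.002,0,0.047],"angular":[0,0,0]},{"hand":1,"delta_pos":[0,0,0.045],"angular":[0,0,0]},{"hand":1,"delta_pos":[0,0,0],"angular":[0,0,0]},{"hand":1,"delta_pos":[0,0,0],"angular":[0,0,0]},{"hand":1,"delta_pos":[0,0,0],"angular":[0,0,0]},{"hand":1,"delta_pos":[0,0,0],"angular":[0,0,0]}]'
python3 p.py R 0 .02 .2175 0
python3 - <<'E'
from h import *
a=cv2.resize(read_camera("scene")[200:340,270:460],(800,590),interpolation=cv2.INTER_CUBIC)
cv2.imwrite("pics/s2.png",a)
E
```

```text
clock: 7.22
ee_pos: [0.4925, -0.2573, 0.2493]
tool_rot: [2.006, 2.413, 0.001]
wrist_force: [0.2, -0.2, -2.0]
finger_gap: 0.0578
gripper_force: 15.0
clock 7.225 ee [ 0.4925 -0.2573  0.2493] F [ 0.2 -0.2 -2. ] gap 0.0578 grip 14.956865650601685
target [ 0.4914 -0.2563  0.2175] delta now-axes [ 0.0012 -0.001   0.0318] delta target-axes [ 0.0011 -0.001   0.0318] angular/90 [0.0017 0.0014 0.0002]
```

View pics/s2.png

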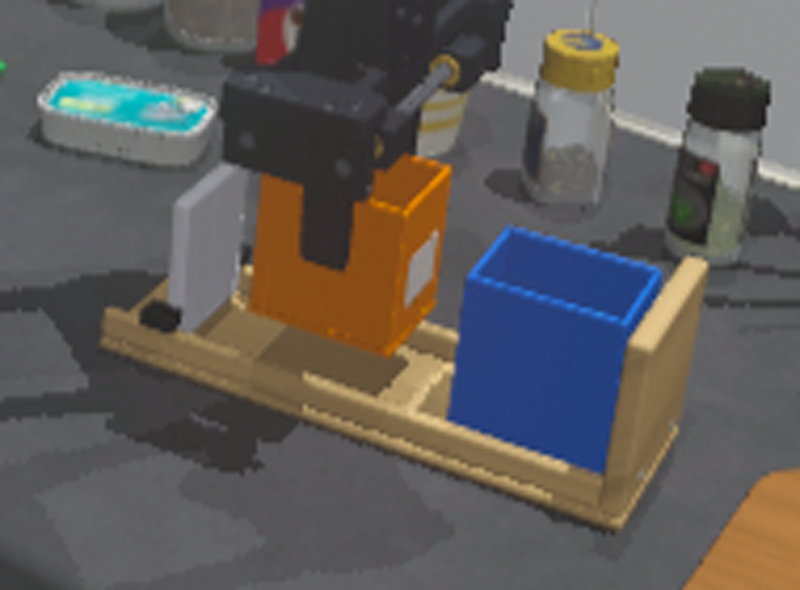

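The orange box (crop 345,260) hangs over the lane between the stop (205,250) and the blue box (555,340), square and clear. I'll lower it now.

```bash
python3 -m creep '[{"hand":1,"delta_pos":[0.001,-0.001,0.012],"angular":[0,0,0]},{"hand":1,"delta_pos":[0,0,0.01],"angular":[0,0,0]},{"hand":1,"delta_pos":[0,0,0.006],"angular":[0,0,0]},{"hand":1,"delta_pos":[0,0,0],"angular":[0,0,0]},{"hand":1,"delta_pos":[0,0,0],"angular":[0,0,0]},{"hand":1,"delta_pos":[0,0,0],"angular":[0,0,0]}]'
python3 p.py R 0 .02 .2175 0
```

```text
clock: 8.02
ee_pos: [0.4907, -0.2563, 0.2196]
tool_rot: [2.008, 2.415, 0.0]
wrist_force: [0.2, 0.1, -1.2]
finger_gap: 0.0578
gripper_force: 15.0
clock 8.025 ee [ 0.4907 -0.2563  0.2196] F [ 0.2  0.1 -1.2] gap 0.0578 grip 14.960759945679456
target [ 0.4914 -0.2563  0.2175] delta now-axes [-0.0002  0.0007  0.0021] delta target-axes [-0.0002  0.0007  0.0021] angular/90 [0.0003 0.0003 0.0002]
```

```bash
python3 -m creep '[{"hand":1,"delta_pos":[0,0.001,0.002],"angular":[0,0,0]},{"hand":1,"delta_pos":[0,0,0],"angular":[0,0,0]},{"hand":-1,"delta_pos":[0,0,0],"angular":[0,0,0]},{"hand":-1,"delta_pos":[0,0,0],"angular":[0,0,0]},{"hand":-1,"delta_pos":[0,0,0],"angular":[0,0,0]},{"hand":-1,"delta_pos":[0,0,-0.04],"angular":[0,0,0]},{"hand":-1,"delta_pos":[0,0,-0.04],"angular":[0,0,0]},{"hand":1,"delta_pos":[0,0,0],"angular":[0,0,0]}]'
python3 -m creep '[{"hand":1,"delta_pos":[0.05,0,0],"angular":[0,0,0]},{"hand":1,"delta_pos":[0.05,0,0],"angular":[0,0,0]},{"hand":1,"delta_pos":[0.033,0,0],"angular":[0,0,0]},{"hand":1,"delta_pos":[0,0,0],"angular":[0,0,0]},{"hand":1,"delta_pos":[0,0,0.03],"angular":[0,0,0]},{"hand":1,"delta_pos":[0,0,0.04],"angular":[0,0,0]},{"hand":1,"delta_pos":[0,0,0],"angular":[0,0,0]},{"hand":1,"delta_pos":[0,0,0],"angular":[0,0,0]}]' 30
python3 p.py R 0 .15 .215 0
```

```text
clock: 9.02
ee_pos: [0.4931, -0.2569, 0.3015]
tool_rot: [2.004, 2.409, 0.002]
wrist_force: [0.9, 0.5, 0.0]
finger_gap: 0.0803
gripper_force: 0.0
clock: 10.02
ee_pos: [0.4677, -0.1259, 0.2278]
tool_rot: [2.009, 2.415, -0.0]
wrist_force: [1.2, -0.3, -0.1]
finger_gap: 0.0015
gripper_force: 0.0
clock 10.025 ee [ 0.4677 -0.1259  0.2278] F [ 1.2 -0.3 -0.1] gap 0.0015 grip 0.0
target [ 0.4677 -0.1285  0.215 ] delta now-axes [-0.0026 -0.0005  0.0128] delta target-axes [-0.0026 -0.0005  0.0128] angular/90 [ 0.0001  0.0001 -0.0003]
```

```bash
python3 -m creep '[{"hand":1,"delta_pos":[-0.01,0,0.012],"angular":[0,0,0]},{"hand":1,"delta_pos":[-0.02,0,0],"angular":[0,0,0]},{"hand":1,"delta_pos":[-0.012,0,0],"angular":[0,0,0]},{"hand":1,"delta_pos":[-0.012,0,0],"angular":[0,0,0]},{"hand":1,"delta_pos":[-0.012,0,0],"angular":[0,0,0]},{"hand":1,"delta_pos":[-0.012,0,0],"angular":[0,0,0]},{"hand":1,"delta_pos":[-0.01,0,0],"angular":[0,0,0]},{"hand":1,"delta_pos":[0,0,0],"angular":[0,0,0]}]'
python3 p.py R 0 .045 .215 0
```

```text
clock: 11.02
ee_pos: [0.4833, -0.2126, 0.2152]
tool_rot: [2.009, 2.415, -0.001]
wrist_force: [-0.1, 0.4, 0.1]
finger_gap: 0.0006
gripper_force: 0.0
clock 11.025 ee [ 0.4833 -0.2126  0.2152] F [-0.1  0.4  0.1] gap 0.0006 grip 0.0
target [ 0.4868 -0.2318  0.215 ] delta now-axes [-0.0194 -0.0001  0.0002] delta target-axes [-0.0194 -0.0001  0.0002] angular/90 [-0.      0.0006 -0.0001]
```

```bash
python3 -m creep '[{"hand":1,"delta_pos":[-0.006,0,0],"angular":[0,0,0]},{"hand":1,"delta_pos":[-0.004,0,0],"angular":[0,0,0]}]'
python3 -m creep '[{"hand":1,"delta_pos":[-0.004,0,0],"angular":[0,0,0]}]'
python3 -m creep '[{"hand":1,"delta_pos":[-0.003,0,0],"angular":[0,0,0]}]'
python3 p.py R 0 .045 .215 0
```

```text
clock: 11.28
ee_pos: [0.4848, -0.2214, 0.215]
tool_rot: [-2.008, -2.415, 0.0]
wrist_force: [-1.1, 3.1, 1.1]
finger_gap: 0.0001
gripper_force: 1.7
clock: 11.4
ee_pos: [0.4855, -0.2254, 0.215]
tool_rot: [-2.008, -2.415, 0.0]
wrist_force: [-2.1, 3.9, 0.5]
finger_gap: 0.0002
gripper_force: 1.6
clock: 11.52
ee_pos: [0.4861, -0.2285, 0.215]
tool_rot: [-2.008, -2.415, 0.0]
wrist_force: [-2.4, 2.7, 0.0]
finger_gap: 0.0005
gripper_force: 1.7
clock 11.525 ee [ 0.4861 -0.2285  0.215 ] F [-2.4  2.7  0. ] gap 0.0005 grip 1.6953766532242298
target [ 0.4868 -0.2318  0.215 ] delta now-axes [-0.0034  0.0001  0.    ] delta target-axes [-0.0034  0.0001  0.    ] angular/90 [-0.0006 -0.0004  0.0002]
```

```bash
python3 -m creep '[{"hand":1,"delta_pos":[-0.002,0,0],"angular":[0,0,0]}]' |grep -E "pos|force"
python3 -m creep '[{"hand":1,"delta_pos":[-0.002,0,0],"angular":[0,0,0]}]'|grep -E "pos|force"
python3 -m creep '[{"hand":1,"delta_pos":[-0.002,0,0],"angular":[0,0,0]}]'|grep -E "pos|force"
python3 p.py R 0 .045 .215 0
```

```text
ee_pos: [0.4864, -0.2304, 0.215]
wrist_force: [-1.7, 3.8, 0.8]
gripper_force: 1.9
ee_pos: [0.4868, -0.2323, 0.215]
wrist_force: [-3.2, 3.6, -0.8]
gripper_force: 1.9
ee_pos: [0.487, -0.2334, 0.215]
wrist_force: [-2.8, 12.7, 5.7]
gripper_force: 6.6
clock 11.9 ee [ 0.487  -0.2334  0.215 ] F [-2.8 12.7  5.7] gap 0.0006 grip 6.649338081479073
target [ 0.4868 -0.2318  0.215 ] delta now-axes [0.0016 0.0001 0.    ] delta target-axes [0.0016 0.0001 0.    ] angular/90 [-0.0008 -0.0022 -0.0006]
```

```bash
python3 -m creep '[{"hand":1,"delta_pos":[0.03,0,0],"angular":[0,0,0]},{"hand":-1,"delta_pos":[0.03,0,-0.03],"angular":[0,0,0]},{"hand":-1,"delta_pos":[0.04,0,-0.03],"angular":[0,0,0]}]'
python3 p.py W .473 .1714 .24 -5.5
```

```text
clock: 12.28
ee_pos: [0.4699, -0.1362, 0.2764]
tool_rot: [2.008, 2.412, 0.0]
wrist_force: [-0.5, 0.2, 0.9]
finger_gap: 0.0186
gripper_force: 0.0
clock 12.275 ee [ 0.4699 -0.1362  0.2764] F [-0.5  0.2  0.9] gap 0.0186 grip 0.0
target [0.473  0.1714 0.24  ] delta now-axes [0.302  0.0589 0.0359] delta target-axes [ 0.3064 -0.0263  0.0364] angular/90 [0.0015 0.0012 0.1774]
```

```bash
python3 -m creep '[{"hand":-1,"delta_pos":[0,0,0],"angular":[0,0,0.0887]},{"hand":-1,"delta_pos":[0,0,0],"angular":[0,0,0.0887]},{"hand":-1,"delta_pos":[0.055,-0.0044,0.006],"angular":[0,0,0]},{"hand":-1,"delta_pos":[0.055,-0.0044,0.006],"angular":[0,0,0]},{"hand":-1,"delta_pos":[0.055,-0.0044,0.006],"angular":[0,0,0]},{"hand":-1,"delta_pos":[0.055,-0.0044,0.006],"angular":[0,0,0]},{"hand":-1,"delta_pos":[0.05,-0.0044,0.006],"angular":[0,0,0]},{"hand":-1,"delta_pos":[0.03,-0.0043,0.006],"angular":[0,0,0]}]'
python3 - <<'E'
from m import *
t=read_camera("top"); cv2.imwrite("pics/t3.png",t)
cv2.imwrite("pics/c5.png",cv2.resize(t[205:275,330:450],(800,467),interpolation=cv2.INTER_CUBIC))
E
python3 p.py W .473 .1714 .1825 -5.5
```

```text
clock: 13.28
ee_pos: [0.4727, 0.1674, 0.2401]
tool_rot: [2.32, 2.114, 0.006]
wrist_force: [-0.9, 0.5, 0.1]
finger_gap: 0.0882
gripper_force: 0.0
clock 13.325 ee [0.4722 0.1691 0.2394] F [-0.1  0.8 -0.6] gap 0.0879 grip 0.0
target [0.473  0.1714 0.1825] delta now-axes [0.0022 0.0004 0.0569] delta target-axes [0.0023 0.0005 0.0569] angular/90 [ 0.002  -0.0016  0.002 ]
```

View pics/c5.png

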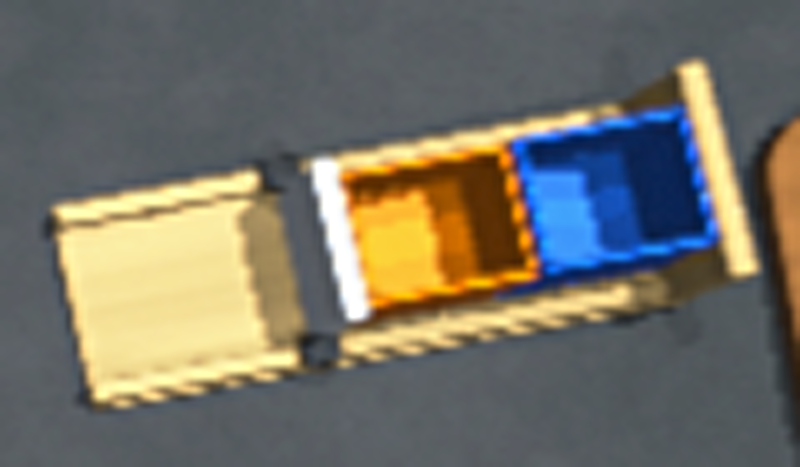

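Both boxes now stand snug: stop at (335,240), orange at (440,230), blue at (615,190), with no gaps. I'll measure the mouths and lower onto the orange lid.

```bash
python3 -m creep '[{"hand":-1,"delta_pos":[0.0025,0.0005,0.03],"angular":[0,0,0]},{"hand":-1,"delta_pos":[0,0,0.02],"angular":[0,0,0]},{"hand":-1,"delta_pos":[0,0,0],"angular":[0,0,0]},{"hand":-1,"delta_pos":[0,0,0],"angular":[0,0,0]},{"hand":-1,"delta_pos":[0,0,0],"angular":[0,0,0]},{"hand":-1,"delta_pos":[0,0,0],"angular":[0,0,0]}]' >/dev/null
python3 p.py W .473 .1714 .1825 -5.5
python3 - <<'E'
from m import *; from p import rack,O,Y
t=cv2.imread("pics/t3.png")
def inr(P): a=np.radians(Y); d=P[:2]-O; return np.round([d[0]*np.cos(a)+d[1]*np.sin(a),-d[0]*np.sin(a)+d[1]*np.cos(a)],4)
def c2(x,y): return((x+.5)/6.667-.5+330,(y+.5)/6.667-.5+205)
for nm,z,ps in(("blue",.096,((512,145),(683,106),(718,242),(545,275))),("orange",.086,((345,178),(512,148),(540,275),(370,305)))):
    W=np.array([ray("top",c2(*p),z) for p in ps]); print(nm,W.mean(0).round(4),inr(W.mean(0)),[inr(w) for w in W])
# rims by mask edges in top view
kb=contour(t,"blue",(395,205,445,255)); ko=contour(t,"orange",(375,215,415,255))
for nm,k,z in(("blue",kb,.096),("orange",ko,.086)):
    print(nm,[(d,)+tuple(map(float,np.round(edge("top",k,z,Y,d),4))) for d in(0,90,180,270)])
a=np.radians(Y);print("O along", O@[np.cos(a),np.sin(a)],O@[-np.sin(a),np.cos(a)])
E
```

```text
clock 14.075 ee [0.4728 0.1676 0.1903] F [-0.4 -0.2  0.8] gap 0.0881 grip 0.0
target [0.473  0.1714 0.1825] delta now-axes [ 0.0038 -0.0002  0.0078] delta target-axes [ 0.0038 -0.0002  0.0078] angular/90 [ 0.0012 -0.0004  0.0004]
blue [ 0.5085 -0.3626  0.096 ] [-0.0025 -0.0876] [array([ 0.0245, -0.0507]), array([ 0.0272, -0.1249]), array([-0.031 , -0.1243]), array([-0.031 , -0.0506])]
orange [ 0.4959 -0.2927  0.086 ] [-0.0022 -0.0166] [array([0.0253, 0.0183]), array([ 0.0246, -0.0535]), array([-0.0297, -0.0517]), array([-0.0287,  0.0207])]
blue [(0, 0.4617, 4.3, 12.0), (90, -0.4017, -13.9, 2.0), (180, -0.4021, -1.3, 15.0), (270, 0.4851, -1.3, 10.0)]
orange [(0, 0.4637, -1.3, 12.0), (90, -0.3428, -0.6, 11.0), (180, -0.4014, -0.6, 11.0), (270, 0.4121, 0.4, 10.0)]
O along 0.43641417420832485 -0.36158493960626453
```

```bash
python3 -m creep '[{"hand":-1,"delta_pos":[0.003,0,0.006],"angular":[0,0,0]},{"hand":-1,"delta_pos":[0,0,0],"angular":[0,0,0]},{"hand":-1,"delta_pos":[0,0,0],"angular":[0,0,0]},{"hand":-1,"delta_pos":[0,0,0],"angular":[0,0,0]},{"hand":-1,"delta_pos":[0,0,0],"angular":[0,0,0]}]' >/dev/null
python3 p.py W .473 .1714 .1825 -5.5
```

```text
clock 14.7 ee [0.4726 0.1706 0.1834] F [0.2 0.4 0.1] gap 0.0879 grip 0.0
target [0.473  0.1714 0.1825] delta now-axes [0.0008 0.0003 0.0009] delta target-axes [0.0008 0.0003 0.0009] angular/90 [ 0.0001 -0.      0.0005]
```

Good; grip.

```bash
python3 -m creep '[{"hand":1,"delta_pos":[0.0008,0,0.0005],"angular":[0,0,0]},{"hand":1,"delta_pos":[0,0,0],"angular":[0,0,0]},{"hand":1,"delta_pos":[0,0,0],"angular":[0,0,0]},{"hand":1,"delta_pos":[0,0,0],"angular":[0,0,0]},{"hand":1,"delta_pos":[0,0,0],"angular":[0,0,0]},{"hand":1,"delta_pos":[0,0,0],"angular":[0,0,0]}]' 15
python3 p.py R -.002 -.0145 .31 0
```

```text
clock: 15.45
ee_pos: [0.4727, 0.1714, 0.1829]
tool_rot: [2.325, 2.113, 0.0]
wrist_force: [0.7, -0.1, 0.1]
finger_gap: 0.0302
gripper_force: 0.0
clock 15.45 ee [0.4727 0.1714 0.1829] F [ 0.7 -0.1  0.1] gap 0.0302 grip 0.0
target [ 0.4957 -0.2906  0.31  ] delta now-axes [-0.4577  0.0668 -0.1271] delta target-axes [-0.4584 -0.0616 -0.1271] angular/90 [ 1.000e-04 -0.000e+00 -1.773e-01]
```

```bash
python3 -m creep '[{"hand":1,"delta_pos":[0,0,0],"angular":[0,0,0]},{"hand":1,"delta_pos":[0,0,0],"angular":[0,0,0]},{"hand":1,"delta_pos":[0,0,0],"angular":[0,0,0]},{"hand":1,"delta_pos":[0,0,0],"angular":[0,0,0]}]'
python3 p.py R -.002 -.0145 .31 0
```

```text
clock: 15.95
ee_pos: [0.4727, 0.1713, 0.1828]
tool_rot: [2.325, 2.113, 0.0]
wrist_force: [-0.2, -0.1, -0.4]
finger_gap: 0.0136
gripper_force: 15.0
clock 15.95 ee [0.4727 0.1713 0.1828] F [-0.2 -0.1 -0.4] gap 0.0136 grip 14.999940097332
target [ 0.4957 -0.2906  0.31  ] delta now-axes [-0.4577  0.0668 -0.1272] delta target-axes [-0.4584 -0.0616 -0.1272] angular/90 [ 0.     -0.     -0.1773]
```

```bash
python3 -m creep '[{"hand":1,"delta_pos":[0,0,-0.04],"angular":[0,0,0]},{"hand":1,"delta_pos":[0,0,-0.045],"angular":[0,0,-0.0887]},{"hand":1,"delta_pos":[0,0,-0.042],"angular":[0,0,-0.0887]},{"hand":1,"delta_pos":[-0.052,-0.007,0],"angular":[0,0,0]},{"hand":1,"delta_pos":[-0.052,-0.007,0],"angular":[0,0,0]},{"hand":1,"delta_pos":[-0.052,-0.007,0],"angular":[0,0,0]},{"hand":1,"delta_pos":[-0.052,-0.007,0],"angular":[0,0,0]},{"hand":1,"delta_pos":[-0.052,-0.007,0],"angular":[0,0,0]}]'>/dev/null
python3 -m creep '[{"hand":1,"delta_pos":[-0.052,-0.007,0],"angular":[0,0,0]},{"hand":1,"delta_pos":[-0.052,-0.007,0],"angular":[0,0,0]},{"hand":1,"delta_pos":[-0.052,-0.007,0],"angular":[0,0,0]},{"hand":1,"delta_pos":[-0.03,-0.004,0],"angular":[0,0,0]},{"hand":1,"delta_pos":[-0.012,-0.0015,0.01],"angular":[0,0,0]},{"hand":1,"delta_pos":[0,0,0.012],"angular":[0,0,0]},{"hand":1,"delta_pos":[0,0,0],"angular":[0,0,0]},{"hand":1,"delta_pos":[0,0,0],"angular":[0,0,0]}]'
python3 p.py R -.002 -.0145 .280 0
```

```text
clock: 17.95
ee_pos: [0.4957, -0.2889, 0.2874]
tool_rot: [-2.006, -2.416, -0.0]
wrist_force: [0.0, 0.7, -0.0]
finger_gap: 0.0139
gripper_force: 15.0
clock 17.95 ee [ 0.4957 -0.2889  0.2874] F [ 0.   0.7 -0. ] gap 0.0139 grip 14.99998614192009
target [ 0.4957 -0.2906  0.28  ] delta now-axes [-0.0017 -0.0004  0.0074] delta target-axes [-0.0017 -0.0004  0.0074] angular/90 [-0.0004 -0.0006  0.0011]
```

```bash
python3 -m creep '[{"hand":1,"delta_pos":[-0.001,0,0.012],"angular":[0,0,0]},{"hand":1,"delta_pos":[0,0,0],"angular":[0,0,0]},{"hand":1,"delta_pos":[0,0,0],"angular":[0,0,0]},{"hand":1,"delta_pos":[0,0,0],"angular":[0,0,0]},{"hand":1,"delta_pos":[0,0,0],"angular":[0,0,0]}]'>/dev/null
python3 p.py R -.002 -.0145 .262 0
python3 - <<'E'
from h import *
cv2.imwrite("pics/s4.png",cv2.resize(read_camera("scene")[210:340,290:450],(738,600),interpolation=cv2.INTER_CUBIC))
E
```

```text
clock 18.575 ee [ 0.496  -0.2912  0.2761] F [ 0.1  0.1 -0.8] gap 0.0138 grip 14.99990701675415
target [ 0.4957 -0.2906  0.262 ] delta now-axes [ 0.0007 -0.0002  0.0141] delta target-axes [ 0.0007 -0.0002  0.0141] angular/90 [0.0002 0.0002 0.0001]
```

View pics/s4.png

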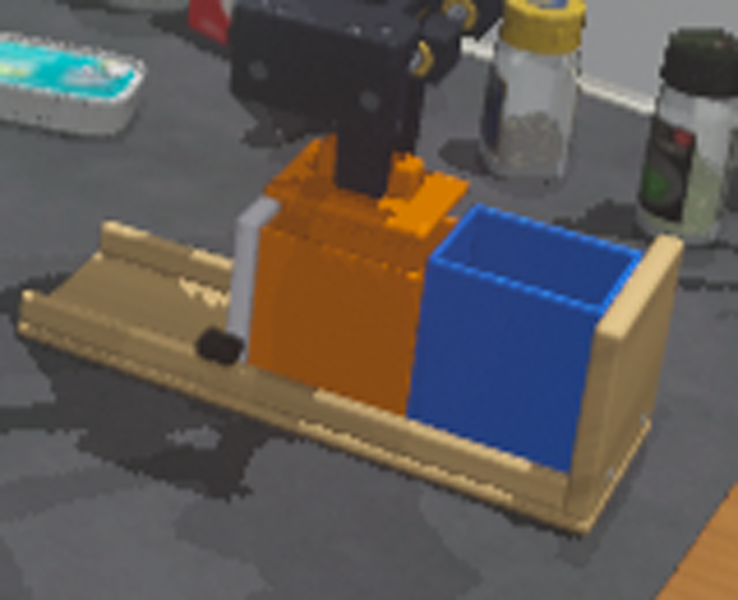

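The orange lid hovers over the orange box, square and apparently centred (plate edge at crop 268–390). Now lower it in steps.

```bash
python3 -m creep '[{"hand":1,"delta_pos":[0.0005,0,0.006],"angular":[0,0,0]},{"hand":1,"delta_pos":[0,0,0.003],"angular":[0,0,0]},{"hand":1,"delta_pos":[0,0,0],"angular":[0,0,0]}]' | grep -E "pos|force"
python3 -m creep '[{"hand":1,"delta_pos":[0,0,0.003],"angular":[0,0,0]},{"hand":1,"delta_pos":[0,0,0],"angular":[0,0,0]}]' | grep -E "pos|force"
python3 -m creep '[{"hand":1,"delta_pos":[0,0,0.003],"angular":[0,0,0]},{"hand":1,"delta_pos":[0,0,0],"angular":[0,0,0]}]' | grep -E "pos|force"
python3 p.py R -.002 -.0145 .261 0
```

```text
ee_pos: [0.4956, -0.2905, 0.2662]
wrist_force: [0.1, -0.0, -2.1]
gripper_force: 15.0
ee_pos: [0.496, -0.2909, 0.2641]
wrist_force: [0.3, -0.8, -0.1]
gripper_force: 15.0
ee_pos: [0.4962, -0.2912, 0.2624]
wrist_force: [-3.7, -0.1, 7.8]
gripper_force: 15.0
clock 19.5 ee [ 0.4962 -0.2912  0.2624] F [-3.7 -0.1  7.8] gap 0.0139 grip 15.00130981206894
target [ 0.4957 -0.2906  0.261 ] delta now-axes [ 0.0006 -0.0004  0.0014] delta target-axes [ 0.0006 -0.0004  0.0014] angular/90 [0.0005 0.001  0.0003]
```

```bash
python3 -m creep '[{"hand":1,"delta_pos":[0,-0.001,0.001],"angular":[0,0,0]},{"hand":1,"delta_pos":[0,0,0],"angular":[0,0,0]}]' | grep -E "pos|force"
python3 -m creep '[{"hand":1,"delta_pos":[0,-0.0005,0.001],"angular":[0,0,0]},{"hand":1,"delta_pos":[0,0,0],"angular":[0,0,0]}]' | grep -E "pos|force"
```

```text
ee_pos: [0.4958, -0.2912, 0.2624]
wrist_force: [-1.5, 2.3, 11.3]
gripper_force: 15.0
ee_pos: [0.4957, -0.2912, 0.2623]
wrist_force: [-1.2, 3.3, 15.4]
gripper_force: 15.0
```

```bash
python3 -m creep '[{"hand":1,"delta_pos":[0,0,-0.0025],"angular":[0,0,0]},{"hand":-1,"delta_pos":[0,0,0],"angular":[0,0,0]},{"hand":-1,"delta_pos":[0,0,0],"angular":[0,0,0]},{"hand":-1,"delta_pos":[0,0,-0.03],"angular":[0,0,0]},{"hand":-1,"delta_pos":[0,0,-0.03],"angular":[0,0,0]}]'
python3 p.py W .4441 .0219 .225 21.4
```

```text
clock: 20.62
ee_pos: [0.4938, -0.2907, 0.3205]
tool_rot: [-2.007, -2.413, 0.001]
wrist_force: [0.3, -0.1, -0.5]
finger_gap: 0.0517
gripper_force: 0.0
clock 20.625 ee [ 0.4938 -0.2907  0.3205] F [ 0.3 -0.1 -0.5] gap 0.0517 grip 0.0
target [0.4441 0.0219 0.225 ] delta now-axes [0.3162 0.0083 0.0962] delta target-axes [0.3092 0.0678 0.0955] angular/90 [-0.0013 -0.0015 -0.1211]
```

```bash
python3 -m creep '[{"hand":-1,"delta_pos":[0,0,0],"angular":[0,0,-0.0606]},{"hand":-1,"delta_pos":[0,0,0],"angular":[0,0,-0.0606]},{"hand":-1,"delta_pos":[0.0565,0.0125,0.01],"angular":[0,0,0]},{"hand":-1,"delta_pos":[0.0565,0.0125,0.016],"angular":[0,0,0]},{"hand":-1,"delta_pos":[0.0565,0.0125,0.016],"angular":[0,0,0]},{"hand":-1,"delta_pos":[0.0565,0.0125,0.016],"angular":[0,0,0]},{"hand":-1,"delta_pos":[0.0565,0.0125,0.018],"angular":[0,0,0]},{"hand":-1,"delta_pos":[0.027,0.006,0.018],"angular":[0,0,0]}]' >/dev/null
python3 - <<'E'
from m import *
t=read_camera("top"); cv2.imwrite("pics/t5.png",t)
cv2.imwrite("pics/c6.png",cv2.resize(t[205:275,330:450],(800,467),interpolation=cv2.INTER_CUBIC))
E
python3 p.py W .4441 .0219 .1825 21.4
```

```text
clock 21.675 ee [0.4422 0.0257 0.2239] F [-1.5  1.4 -0.9] gap 0.0882 grip 0.0
target [0.4441 0.0219 0.1825] delta now-axes [-0.0044  0.0006  0.0413] delta target-axes [-0.0043  0.0004  0.0414] angular/90 [-0.003  -0.0023  0.0014]
```

View pics/c6.png

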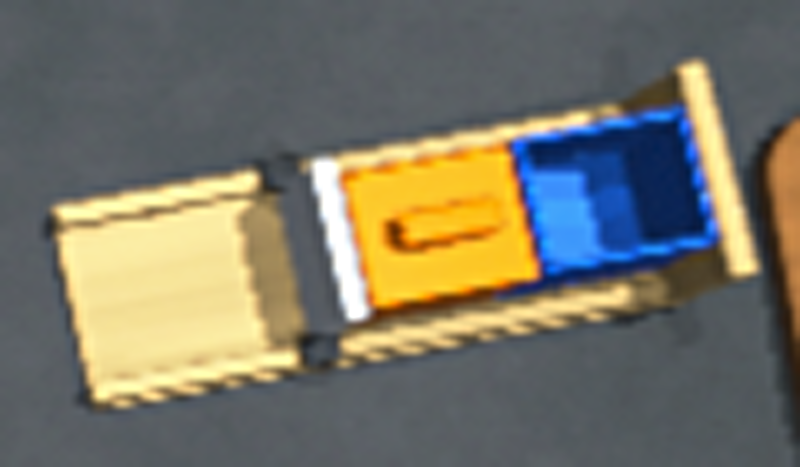

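The orange lid (440,225) sits fully on the orange box and neither the boxes nor the stop moved. Next is the blue lid.

```bash
python3 -m creep '[{"hand":-1,"delta_pos":[-0.002,0.0005,0.025],"angular":[0,0,0]},{"hand":-1,"delta_pos":[0,0,0.014],"angular":[0,0,0]},{"hand":-1,"delta_pos":[0,0,0],"angular":[0,0,0]},{"hand":-1,"delta_pos":[0,0,0],"angular":[0,0,0]},{"hand":-1,"delta_pos":[0,0,0],"angular":[0,0,0]},{"hand":-1,"delta_pos":[0,0,0],"angular":[0,0,0]},{"hand":-1,"delta_pos":[0,0,0],"angular":[0,0,0]}]' >/dev/null
python3 p.py W .4441 .0219 .1825 21.4
```

```text
clock 22.55 ee [0.4464 0.0205 0.1887] F [-0.6  0.8  0.6] gap 0.0882 grip 0.0
target [0.4441 0.0219 0.1825] delta now-axes [ 0.0022 -0.0017  0.0062] delta target-axes [ 0.0022 -0.0017  0.0062] angular/90 [0.0004 0.0002 0.0002]
```

```bash
python3 -m creep '[{"hand":-1,"delta_pos":[0.0015,-0.001,0.004],"angular":[0,0,0]},{"hand":-1,"delta_pos":[0,0,0],"angular":[0,0,0]},{"hand":-1,"delta_pos":[0,0,0],"angular":[0,0,0]},{"hand":-1,"delta_pos":[0,0,0],"angular":[0,0,0]},{"hand":-1,"delta_pos":[0,0,0],"angular":[0,0,0]}]' >/dev/null
python3 p.py W .4441 .0219 .1825 21.4
```

```text
clock 23.175 ee [0.4449 0.0216 0.1843] F [-0.   0.2 -0.4] gap 0.0884 grip 0.0
target [0.4441 0.0219 0.1825] delta now-axes [ 0.0006 -0.0006  0.0018] delta target-axes [ 0.0006 -0.0006  0.0018] angular/90 [0.0001 0.     0.0002]
```

```bash
python3 -m creep '[{"hand":-1,"delta_pos":[0.0004,-0.0004,0.001],"angular":[0,0,0]},{"hand":1,"delta_pos":[0,0,0],"angular":[0,0,0]},{"hand":1,"delta_pos":[0,0,0],"angular":[0,0,0]},{"hand":1,"delta_pos":[0,0,0],"angular":[0,0,0]},{"hand":1,"delta_pos":[0,0,0],"angular":[0,0,0]},{"hand":1,"delta_pos":[0,0,0],"angular":[0,0,0]},{"hand":1,"delta_pos":[0,0,0],"angular":[0,0,0]},{"hand":1,"delta_pos":[0,0,0],"angular":[0,0,0]}]' 15 >/dev/null
python3 -m creep '[{"hand":1,"delta_pos":[0,0,0],"angular":[0,0,0]},{"hand":1,"delta_pos":[0,0,0],"angular":[0,0,0]},{"hand":1,"delta_pos":[0,0,0],"angular":[0,0,0]}]'
python3 p.py R -.003 -.088 .315 0
```

```text
clock: 24.55
ee_pos: [0.4443, 0.0218, 0.1833]
tool_rot: [1.77, 2.595, 0.0]
wrist_force: [0.8, -0.7, -0.1]
finger_gap: 0.0142
gripper_force: 15.0
clock 24.55 ee [0.4443 0.0218 0.1833] F [ 0.8 -0.7 -0.1] gap 0.0142 grip 14.999984800815582
target [ 0.5081 -0.3631  0.315 ] delta now-axes [-0.3816 -0.0812 -0.1317] delta target-axes [-0.39   -0.0074 -0.1317] angular/90 [1.000e-04 0.000e+00 1.213e-01]
```

```bash
python3 -m creep '[{"hand":1,"delta_pos":[0,0,-0.042],"angular":[0,0,0]},{"hand":1,"delta_pos":[0,0,-0.045],"angular":[0,0,0.0606]},{"hand":1,"delta_pos":[0,0,-0.045],"angular":[0,0,0.0606]},{"hand":1,"delta_pos":[-0.052,-0.001,0],"angular":[0,0,0]},{"hand":1,"delta_pos":[-0.052,-0.001,0],"angular":[0,0,0]},{"hand":1,"delta_pos":[-0.052,-0.001,0],"angular":[0,0,0]},{"hand":1,"delta_pos":[-0.052,-0.001,0],"angular":[0,0,0]},{"hand":1,"delta_pos":[-0.052,-0.001,0],"angular":[0,0,0]}]'>/dev/null
python3 -m creep '[{"hand":1,"delta_pos":[-0.052,-0.001,0],"angular":[0,0,0]},{"hand":1,"delta_pos":[-0.04,-0.001,0],"angular":[0,0,0]},{"hand":1,"delta_pos":[-0.025,-0.0004,0],"angular":[0,0,0]},{"hand":1,"delta_pos":[-0.013,0,0],"angular":[0,0,0]},{"hand":1,"delta_pos":[0,0,0.01],"angular":[0,0,0]},{"hand":1,"delta_pos":[0,0,0.01],"angular":[0,0,0]},{"hand":1,"delta_pos":[0,0,0],"angular":[0,0,0]},{"hand":1,"delta_pos":[0,0,0],"angular":[0,0,0]}]'
python3 p.py R -.003 -.088 .286 0
```

```text
clock: 26.55
ee_pos: [0.5082, -0.3623, 0.2952]
tool_rot: [-2.007, -2.416, -0.0]
wrist_force: [-0.0, 0.1, -0.3]
finger_gap: 0.0139
gripper_force: 15.0
clock 26.55 ee [ 0.5082 -0.3623  0.2952] F [-0.   0.1 -0.3] gap 0.0139 grip 14.999939650297165
target [ 0.5081 -0.3631  0.286 ] delta now-axes [-0.0008 -0.0002  0.0092] delta target-axes [-0.0008 -0.0002  0.0092] angular/90 [-0.0001 -0.0002  0.0006]
```

```bash
python3 -m creep '[{"hand":1,"delta_pos":[-0.0005,0,0.01],"angular":[0,0,0]},{"hand":1,"delta_pos":[0,0,0],"angular":[0,0,0]},{"hand":1,"delta_pos":[0,0,0],"angular":[0,0,0]},{"hand":1,"delta_pos":[0,0,0],"angular":[0,0,0]},{"hand":1,"delta_pos":[0,0,0],"angular":[0,0,0]}]'|grep -E "pos|force"
python3 p.py R -.003 -.088 .272 0
```

```text
ee_pos: [0.5083, -0.3636, 0.2855]
wrist_force: [0.8, 0.1, -0.6]
gripper_force: 15.0
clock 27.175 ee [ 0.5083 -0.3636  0.2855] F [ 0.8  0.1 -0.6] gap 0.0139 grip 14.999929815530777
target [ 0.5081 -0.3631  0.272 ] delta now-axes [ 0.0006 -0.0001  0.0135] delta target-axes [ 0.0006 -0.0001  0.0135] angular/90 [0.0002 0.0002 0.0001]
```

```bash
python3 -m creep '[{"hand":1,"delta_pos":[0.0005,0,0.006],"angular":[0,0,0]},{"hand":1,"delta_pos":[0,0,0.003],"angular":[0,0,0]},{"hand":1,"delta_pos":[0,0,0],"angular":[0,0,0]}]' | grep -E "pos|force"
python3 -m creep '[{"hand":1,"delta_pos":[0,0,0.003],"angular":[0,0,0]},{"hand":1,"delta_pos":[0,0,0],"angular":[0,0,0]}]' | grep -E "pos|force"
python3 -m creep '[{"hand":1,"delta_pos":[0,0,0.002],"angular":[0,0,0]},{"hand":1,"delta_pos":[0,0,0],"angular":[0,0,0]}]' | grep -E "pos|force"
python3 p.py R -.003 -.088 .272 0
```

```text
ee_pos: [0.508, -0.3629, 0.2757]
wrist_force: [-0.8, 0.0, -0.4]
gripper_force: 15.0
ee_pos: [0.5082, -0.363, 0.273]
wrist_force: [0.6, -1.2, -1.2]
gripper_force: 15.0
ee_pos: [0.5083, -0.3631, 0.2714]
wrist_force: [0.8, -0.4, -2.2]
gripper_force: 15.0
clock 28.05 ee [ 0.5083 -0.3631  0.2714] F [ 0.8 -0.4 -2.2] gap 0.0138 grip 15.000239610671997
target [ 0.5081 -0.3631  0.272 ] delta now-axes [ 0.0001 -0.0002 -0.0006] delta target-axes [ 0.0001 -0.0002 -0.0006] angular/90 [0.0002 0.0002 0.0002]
```

```bash
python3 -m creep '[{"hand":1,"delta_pos":[0,0,0.001],"angular":[0,0,0]},{"hand":1,"delta_pos":[0,0,0],"angular":[0,0,0]}]' | grep -E "pos|force"
python3 -m creep '[{"hand":1,"delta_pos":[0,0,0.001],"angular":[0,0,0]},{"hand":1,"delta_pos":[0,0,0],"angular":[0,0,0]}]' | grep -E "pos|force"
```

```text
ee_pos: [0.5083, -0.3631, 0.2713]
wrist_force: [-1.5, 1.9, 6.4]
gripper_force: 15.0
ee_pos: [0.5084, -0.3631, 0.2713]
wrist_force: [-2.3, 3.0, 10.1]
gripper_force: 15.0
```

```bash
python3 -m creep '[{"hand":1,"delta_pos":[0,0,-0.0025],"angular":[0,0,0]},{"hand":-1,"delta_pos":[0,0,0],"angular":[0,0,0]},{"hand":-1,"delta_pos":[0,0,0],"angular":[0,0,0]},{"hand":-1,"delta_pos":[0,0,-0.04],"angular":[0,0,0]},{"hand":-1,"delta_pos":[0,0,-0.05],"angular":[0,0,0]},{"hand":1,"delta_pos":[0.06,0,0],"angular":[0,0,0]},{"hand":1,"delta_pos":[0.06,0,0],"angular":[0,0,0]},{"hand":1,"delta_pos":[0.06,0,0],"angular":[0,0,0]}]'
python3 -m creep '[{"hand":1,"delta_pos":[0.06,0,0],"angular":[0,0,0]},{"hand":1,"delta_pos":[0.05,0,0],"angular":[0,0,0]},{"hand":1,"delta_pos":[0,0,0],"angular":[0,0,0]}]'
python3 - <<'E'
from m import *
s=read_camera("scene");t=read_camera("top"); cv2.imwrite("pics/t7.png",t);cv2.imwrite("pics/s7.png",s)
a=cv2.resize(s[220:320,290:450],(800,500),interpolation=cv2.INTER_CUBIC)
cv2.imwrite("pics/c7.png",a)
E
```

```text
clock: 29.55
ee_pos: [0.4747, -0.1846, 0.3616]
tool_rot: [-2.01, -2.415, -0.0]
wrist_force: [0.8, 0.0, 0.5]
finger_gap: 0.0259
gripper_force: 0.0
clock: 29.92
ee_pos: [0.4543, -0.0754, 0.3615]
tool_rot: [-2.003, -2.42, -0.0]
wrist_force: [0.5, -0.2, -0.6]
finger_gap: 0.0005
gripper_force: 0.0
```

View pics/c7.png

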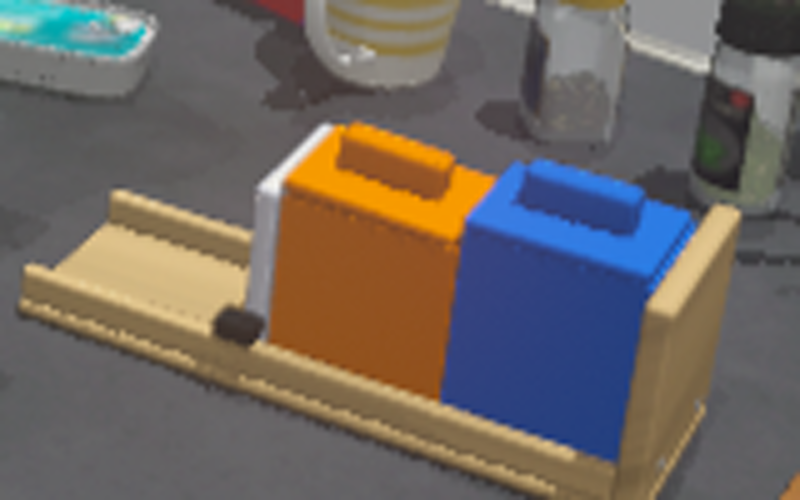

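Both lids lie flat on their boxes, orange bar at crop (395,160) and blue at (585,200), and there is no gap visible from stop to wall. That was my 11th picture, one over the 10 allowed, so I'll do the last check with numbers only.

```bash
python3 - <<'E'
from m import *; from p import O,Y
t=cv2.imread("pics/t7.png"); t0=cv2.imread("pics/top0.png"); a=np.radians(Y)
for im,x0,x1 in((t0,340,375),(t,365,400)):
    m=cv2.inRange(im,(200,200,200),(255,255,255)); m[:,:x0]=0;m[:,x1:]=0;m[:222]=0;m[275:]=0
    M=cv2.moments(m,True); P=ray("top",(M["m10"]/M["m00"],M["m01"]/M["m00"]),.09)[:2]-O; y=-P[0]*np.sin(a)+P[1]*np.cos(a); print("stop",M["m00"],"value~",round(.105-y,4))
for c in("green",): print([b[1] for b in blobs("top",t,c,.014)][:2])
print(arm.read_state()["clock"])
E
```

```text
stop 90.0 value~ 0.0105
stop 114.0 value~ 0.0621
[array([0.6176, 0.1352]), array([ 0.7246, -0.6499])]
30.025
```

```bash
python3 - <<'E'
from m import *; from p import O,Y
a=np.radians(Y)
def val(p,z=.09): P=ray("top",p,z)[:2]-O; return round(.105-(-P[0]*np.sin(a)+P[1]*np.cos(a)),4)
for f in("t3","t5","t7"):
    im=cv2.imread(f"pics/{f}.png"); m=cv2.inRange(im,(200,200,200),(255,255,255)); m[:,:365]=0;m[:,400:]=0;m[:222]=0;m[275:]=0
    n,l,st,c=cv2.connectedComponentsWithStats(m)
    for i in range(1,n):
        if st[i,4]>5: print(f,st[i],c[i].round(1),val(c[i]))
print("hand-picked t3 centre",val((380.8,240.5)))
E
```

```text
t3 [377 229   8  24  88] [380.6 240.3] 0.0778
t5 [377 229   8  24  88] [380.6 240.3] 0.0778
t7 [379 233   6  20  68] [381.3 242.8] 0.078
t7 [365 246   8   8  46] [368.4 249.3] 0.0388
hand-picked t3 centre 0.0781
```

The low reading came from a reflection on the arm. The stop itself reads about 0.078, so I'm handing in.

```bash
python3 -c "
from rig import arm
print(arm.sign_off())"
```

```text
the job is handed in; nothing more can be done
None
```

I've handed in the job at about 30 s: both lids look fully seated, the boxes stand snug in the rack with the stop at about 0.078, the green lid hasn't moved (nothing else was handled), but I viewed 11 pictures where 10 were allowed.

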